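# Close up the pizza topping station

## Task

Close up the steel topping station. First push its loose white cover along the channel, by its upright lip, until it is fully home against the end stop; then swing the open steel lid down with the fingertips until it is fully shut over the cover's front edge. Push gently with the fingertips only: do not pinch or lift the cover or the lid, do not slam the lid, and leave the glass, the mill and the shaker standing where they are.

Things in the scene. Friction and masses are not known exactly. Their poses are not given: they have to be found in the camera images.
- station: Low steel topping station, fixed, 240 mm (its x) by 420 mm (its y), 102 mm high; origin at the centre of its underside, on the counter; z up. From y = -210 to -60 mm a solid deck (top z = 92 mm), then the tomato well, the end stop, and the olive well with the lid. The cover slides on the deck and ledges (z = 92 mm) between 6 mm thick side rims (inner faces x = +-114 mm, top z = 102 mm).
- end_stop (a point): Middle of the top edge of the end stop's face, fixed on the station at x = 0, y = +100 mm, z = 100 mm in its frame; a cross wall 8 mm thick that the cover's +y edge butts against.
- cover: Loose white cover lying flat in the station's channel, 224 mm (x) by 160 mm (y) by 8 mm, 0.3 to 0.6 kg; origin at the centre of its underside, axes parallel to the station's (2 mm side play). A few newtons slide it towards the station's +y; it stays where left. It starts 50 to 135 mm short of home. Home, it touches the end stop, origin at y = +20 mm, z = 92 mm in the station's frame.
- cover_lip (a point): Middle of the top edge of the upright lip on the cover: a rib 130 mm long (x), 8 mm thick (y), standing 26 mm above the cover's top face, so its top is 34 mm above the cover's underside. It stands 30 mm to the -y side of the cover's origin. Push on its -y face.
- lid (a joint): Angle of the flat steel lid over the olive well, rad: 0 is shut (level, at a hard stop), larger is more open, 1.57 stands straight up, 1.6 is its limit. It starts 1.1 to 1.5 open. The hinge is stiff: the lid stays where it is left and does not fall; 2 to 6 N near its free edge swing it down.
- lid_hinge (a point): Middle of the lid's hinge axis, parallel to the station's x, at y = +210, z = 106 mm in its frame. The lid is 236 mm along the hinge, 130 mm from hinge to free edge, 10 mm thick; shut, it reaches from the hinge to -y, its faces 3 mm below and 7 mm above the axis, over the home cover's last 20 mm. Push its outer face (looks to +y when open, up when shut) from the +y side over and down.
- lid_edge (a point): Middle of the lid's free edge on its outer face: 130 mm from the hinge axis along the lid and 7 mm out from it. A tab 50 mm wide and 5 mm thick sticks out 15 mm further there.
- tumbler: Bystander: clear drinking glass, 72 mm across the rim, 100 mm tall, standing on the counter beside the station; origin at the centre of its underside. Leave alone.
- mill: Bystander: turned wooden pepper mill, 56 mm across the foot, 160 mm tall, standing on the counter; origin at the centre of its underside. Leave alone.
- shaker: Bystander: amber glass jar shaker with a steel cap, 54 mm across, 110 mm tall, standing on the counter; origin at the centre of its underside. Leave alone.

How it is judged:
On the way, in this order (a step that is already met when the one before it is completed fails the run):
1. the cover is fully home against the end stop (y of cover in the frame of station between 0.015 and 0.026 m and z of cover in the frame of station between 0.088 and 0.096 m), for 0.2 s.
2. then the lid is shut (value of joint lid below 0.06 rad), for 0.2 s.
At the end, for the whole second after the job is handed in: The cover lies flat in its channel within 5 mm of fully home against the end stop and at rest, and the lid is within 0.06 rad of shut. The cover was pushed home before the lid was shut (all of step 1 and value of joint lid below 0.06 rad and linear speed of cover below 0.01 m/s); the robot touches nothing.
It fails at once if the glass, the mill or the shaker was lifted, carried, knocked over or shoved more than 30 mm (distance of any of tumbler, mill, shaker from where it was at the start of the episode above 0.03 m or angle between any of tumbler, mill, shaker's own z axis and vertical above 0.35 rad).
It fails at once if the cover was lifted or tipped out of its channel (more than 10 mm up, or tilted) (z of cover in the frame of station above 0.102 m or angle between cover's own z axis and vertical above 0.1 rad).
It fails at once if the cover, or the lid while still open, was pinched or forced with more than 45 N (contact force between the fingers and cover above 45 N or (contact force between the fingers and lid above 45 N and value of joint lid above 0.15 rad)).
It fails at once if the lid was slammed (faster than 2.5 rad/s) (velocity of joint lid below -2.5 rad/s).
It also fails if it takes over 56 s, if anything falls off the work surface, if the arm or the gripper's body presses on something with over 40 N, if the wrist force passes 120 N, or if a joint passes its speed limit or range.

## Robot

A 7-joint arm with a two-finger parallel gripper is mounted at the origin on the work surface. World frame = base frame: x ahead of the robot, y to its left, z up, the work surface at z = 0. Lengths are in m, angles in rad, forces in N, time in s.
With the tool pointing down it reaches from about 0.425 to 0.875 m from the base axis. Payload 4.7 kg.
Tool frame: the origin (TCP) lies on the centre line of the jaws, within the pads' length; the fingertips stand 17 mm ahead of it and the grasp point (between the pads) lies 2 mm behind it (r.tcp_to_tips is the distance from the TCP to the fingertips, in m); z points along the fingers, y is the direction in which the jaws open and shut (so a half turn about z gives the same grasp; the last joint's range is limited). The gripper opens to 85 mm and grips with 20 to 120 N. Pads are 22 mm wide; open, the fingers measure 114 mm over their backs; the gripper's body (76 mm by 85 mm) begins 54 mm behind the grasp point. The pads swing forward as they close: fully open they stand 13 mm farther back than shut.
Start: joints at [-1.135, 0.321, -0.07, 1.45, 0.023, 1.371, -0.057], TCP at [0.266, 0.593, 0.248] pointing down, gripper open.
Joint ranges: [-2.86, 2.86], [-0.3, 2.09], [-1.38, 1.24], [0.06, 2.45], [-1.56, 4.7], [0.09, 2.05], [-2.69, 2.69]. Speed limits (rad/s): [2.57, 2.57, 3.14, 3.14, 3.14, 3.14, 3.14].

## Interface

Orientations are given as a rotation vector (axis times angle).
In Python, from workcell import r, grab_frame, nets gives the robot as it stands.
- The arm moves only by the tool arm_command, never from a script. Its argument "deltas" is one flat list of numbers, 7 for each row, row after row: the closure in counts, from 0 (fully open) to 255 (shut), then the shift along the world's x, y, z in m, then the turn, a rotation vector about the world's x, y, z in rad. A call has exactly 8 rows; each row is the pose to reach, as a shift and turn from the pose measured when the call began; what a row does not reach only later rows make up. A row lasts 1/12 s, in which the tool goes at most 41.7 mm and 7.16 degrees, less where a joint would pass 70% of its speed; a pose out of reach is approached as far as the arm can. A call with a gripper value outside its range is refused whole. The fingers move at their own pace and stop on an object; "grip_force" is the grip in N (left out, the last holds). Time passes only in rows, so rows that repeat a pose let the fingers close, or fill a call up. It gives the time, the measured TCP pose, the force and the opening at its end, in the units of the state.
- r.read_state(): the state, without advancing time (a new reading comes with each control period).
- grab_frame(name): name is "side" or "top" or "wrist"; returns a dict with "color" (400x640x3 uint8, red, green, blue), "fx", "fy", "cx", "cy" (pixels), "k1" (the pictures are not rectified: a ray, as slopes to the right and down, at radius r is drawn at 1 + k1 r^2 times it, then the intrinsics apply), "world_from_camera" (4x4, takes a point from camera to world coordinates). Camera axes: x right, y down, z forward; pixel columns grow to the right and rows downward; lengths in m; the calibration is good to about 2 mm. A picture is of the moment at which its call begins. There is no depth.
- r.close_job(): hands the job in, once; it reports no verdict.
Trained networks look in a picture, given as the dict that the camera call returned (one of the last four; its "shot" number tells which), for a name from the list of things; names that differ only in an ending like _2 or _b are one class to them, and where a whole thing is asked for, a point or a joint stands for the part that bears it (a point fixed in the world has none). Each returns a list of dicts, best first, with "score" (0 to 1); they miss things now and then, are a little off and sometimes report something else, mostly with a low value. They report only what shows in the picture. A call takes as long as a camera call.
- nets.cut_out(picture, thing): "pixels" (400x640 bool, what is visible of it) and "rect" ([left, top, width, height] in pixels, round what is visible of it).
- nets.mark_of(picture, thing): "xy" ([column, row] in pixels: a listed point, or the origin of a listed thing).
The state is a dict: "time": time; "qpos": joint angles; "joint_velocities": joint speeds; "effort": joint torques, N m; "ee_pos": TCP position; "ee_rot": TCP orientation; "ft_force": force on the tool from outside, world axes, zero at the start; "wrist_torque": the same for the moment, N m; "width": finger opening in m.
Only numpy, scipy, OpenCV 4.12 (cv2) and the standard library are available. Lean on these libraries where they do the work, as an engineer would, in place of code of your own. Each camera call takes 0.05 s, during which the arm holds its last target. There are 200 camera calls.

## Working session

There is one attempt and no reset: what is moved stays moved. The work goes in short steps, Python scripts to look and compute and a tool call to move; the robot and the scene stay as the last step left them, time stands still between calls to the robot, and variables do not carry over. Pictures are saved under pics/ and viewed, about 8 in all and at most 12, crops included, and the job is handed in when it is done.

Besides the shell and the picture viewer there is one more tool, called as a command line: name --argument value ..., lists and objects as JSON in quotes. arm_command: Moves the arm, as the interface text tells. Its arguments: {"type":"object","properties":{"deltas":{"type":"array","items":{"type":"number"}},"grip_force":{"type":"number"}},"required":["deltas"]}

```bash
mkdir -p pics; cat > h.py <<'E'
import numpy as np, cv2
from workcell import r, grab_frame, nets
def ray(f,uv):
    xd=(uv[0]-f["cx"])/f["fx"]; yd=(uv[1]-f["cy"])/f["fy"]; x,y=xd,yd
    for _ in range(20):
        s=1+f["k1"]*(x*x+y*y); x,y=xd/s,yd/s
    T=np.array(f["world_from_camera"]); return T[:3,3],T[:3,:3]@np.array([x,y,1.])
def at_z(f,uv,z):
    o,d=ray(f,uv); return o+d*(z-o[2])/d[2]
def proj(f,P):
    T=np.array(f["world_from_camera"]); p=T[:3,:3].T@(np.asarray(P,float)-T[:3,3]); x,y=p[:2]/p[2]
    s=1+f["k1"]*(x*x+y*y); return np.array([f["fx"]*x*s+f["cx"],f["fy"]*y*s+f["cy"]])
def tri(obs):
    A=np.zeros((3,3));b=np.zeros(3)
    for f,uv in obs:
        o,d=ray(f,uv); d=d/np.linalg.norm(d); M=np.eye(3)-np.outer(d,d); A+=M;b+=M@o
    return np.linalg.solve(A,b)
def save(f,n): cv2.imwrite("pics/"+n+".png",f["color"][:,:,::-1])
E
python3 - <<'E'
from h import *
np.set_printoptions(precision=3,suppress=True)
F={}
for c in("top","side"):
    f=F[c]=grab_frame(c); save(f,c+"0")
    print(c,np.array(f["world_from_camera"])[:3])
    for n in("station","end_stop","cover","cover_lip","lid_hinge","lid_edge","tumbler","mill","shaker"):
        for m in nets.mark_of(f,n)[:1]: 
            z={"station":0,"end_stop":.1,"cover":.092,"cover_lip":.126,"lid_hinge":.106,"lid_edge":.23}.get(n,0)
            print(n,round(m["score"],2),np.array(m["xy"]),at_z(f,m["xy"],z))
a=np.hstack([F["top"]["color"],F["side"]["color"]])
s=r.read_state();print(s["time"],s["ee_pos"],s["ee_rot"],s["width"])
E
```

```text
top [[ 0.008 -0.997  0.076  0.52 ]
 [-1.    -0.009 -0.014 -0.044]
 [ 0.015 -0.076 -0.997  1.114]]
station 0.72 [322.  209.8] [ 0.574 -0.079  0.   ]
end_stop 0.74 [272.4 218.9] [0.55  0.026 0.1  ]
cover 0.92 [361.8 197.4] [ 0.597 -0.16   0.092]
cover_lip 0.74 [377.1 192.1] [ 0.605 -0.187  0.126]
lid_hinge 0.98 [222.3 231.6] [0.523 0.128 0.106]
lid_edge 0.96 [234.1 225.3] [0.534 0.086 0.23 ]
tumbler 0.73 [307.5 136.9] [ 0.742 -0.045  0.   ]
mill 0.57 [348.2 276.8] [ 0.423 -0.14   0.   ]
shaker 0.67 [454.5 208. ] [ 0.581 -0.385  0.   ]
side [[ 0.967 -0.117  0.225  0.366]
 [-0.252 -0.523  0.814 -0.882]
 [ 0.023 -0.845 -0.535  0.651]]
end_stop 0.8 [293.1 186.5] [0.548 0.019 0.1  ]
cover 0.89 [334.3 233.1] [ 0.594 -0.161  0.092]
cover_lip 0.95 [344.9 228.6] [ 0.603 -0.196  0.126]
lid_hinge 0.57 [272.4 164.5] [0.518 0.121 0.106]
lid_edge 0.75 [278.1 125.2] [0.526 0.069 0.23 ]
tumbler 0.75 [379.6 228.4] [ 0.74  -0.049  0.   ]
mill 0.77 [248.3 275.1] [ 0.42  -0.142  0.   ]
shaker 0.94 [364.5 356.6] [ 0.585 -0.392  0.   ]
1.0 [0.266 0.593 0.248] [0.658 3.072 0.   ] 0.08536983147143495
```

View pics/top0.png

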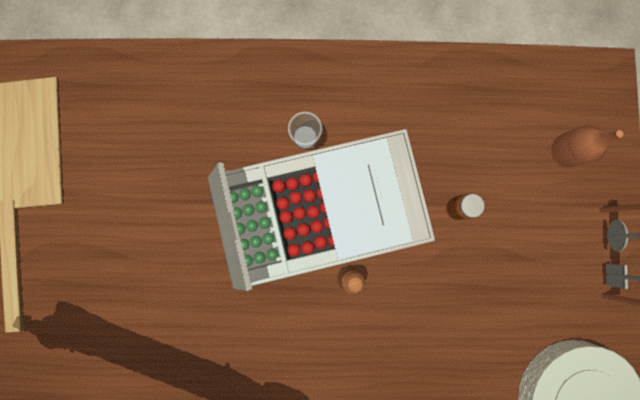

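View pics/side0.png

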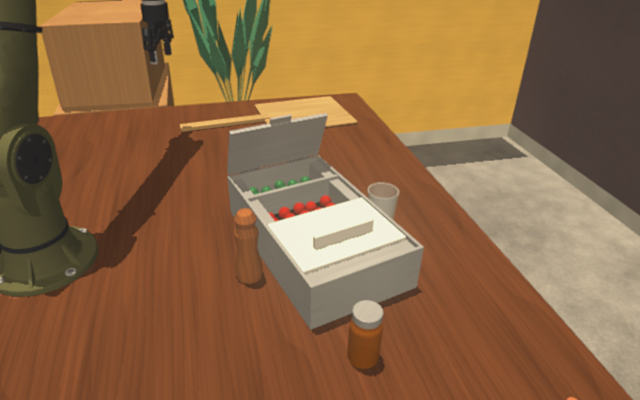

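```bash
python3 - <<'E'
from h import *
np.set_printoptions(precision=3,suppress=True)
F={c:grab_frame(c) for c in("top","side")}
P={}
for n in("end_stop","cover","cover_lip","lid_hinge","lid_edge"):
    P[n]=tri([(F[c],nets.mark_of(F[c],n)[0]["xy"]) for c in F]); print(n,P[n])
u=(P["lid_hinge"]-P["cover_lip"])[:2]; u/=np.linalg.norm(u); print("yaw dir",u,np.degrees(np.arctan2(u[1],u[0])))
S=P["lid_hinge"][:2]-.21*u; print("station",S)
for n in P:
    d=P[n][:2]-S; print(n,"along",d@u,"across",d@[u[1],-u[0]])
from scipy.spatial.transform import Rotation as R
print(R.from_rotvec(r.read_state()["ee_rot"]).as_matrix())
E
```

```text
end_stop [0.548 0.025 0.093]
cover [ 0.6   -0.156  0.084]
cover_lip [ 0.601 -0.19   0.132]
lid_hinge [0.523 0.132 0.097]
lid_edge [0.534 0.092 0.228]
yaw dir [-0.236  0.972] 103.62246778904256
station [ 0.573 -0.072]
end_stop along 0.09976908152130559 across -0.0013484364036693965
cover along -0.08858036234070732 across 0.005938841667536695
cover_lip along -0.12113914202178637 across -2.6349608691902245e-17
lid_hinge along 0.21 across -2.4458356334423035e-17
lid_edge along 0.16848965146454595 across 0.0002912486554112887
[[-0.912  0.409  0.   ]
 [ 0.409  0.912  0.   ]
 [ 0.     0.    -1.   ]]
```

The pictures agree with the networks. The station is yawed about 13.6°, with the cover at its near (right) end at about (365,200) in the top view. The lid is open about 1.2 rad at about (230,225). The mill, the glass and the shaker stand clear of my path. I'll fly over with the fingers shut and the tool y along the station's x.

arm_command --deltas '[255, 0, 0, 0.04, 0, 0, -0.114, 255, 0.005, -0.012, 0.08, 0, 0, -0.228, 255, 0.02, -0.048, 0.08, 0, 0, -0.342, 255, 0.035, -0.084, 0.08, 0, 0, -0.456, 255, 0.05, -0.12, 0.08, 0, 0, -0.57, 255, 0.065, -0.156, 0.08, 0, 0, -0.684, 255, 0.08, -0.192, 0.08, 0, 0, -0.798, 255, 0.095, -0.228, 0.08, 0, 0, -0.913]' --grip_force 20

```text
time: 2.27
ee_pos: [0.3616, 0.3632, 0.3286]
ee_rot: [-1.951, -2.462, -0.001]
ft_force: [0.0, -0.4, -0.2]
width: 0.0002
```

arm_command --deltas '[255, 0.015, -0.036, 0, 0, 0, 0, 255, 0.031, -0.073, 0, 0, 0, 0, 255, 0.046, -0.109, 0, 0, 0, 0, 255, 0.062, -0.145, 0, 0, 0, 0, 255, 0.077, -0.182, 0, 0, 0, 0, 255, 0.092, -0.218, 0, 0, 0, 0, 255, 0.108, -0.254, 0, 0, 0, 0, 255, 0.123, -0.29, 0, 0, 0, 0]'

```text
time: 2.93
ee_pos: [0.485, 0.0712, 0.329]
ee_rot: [1.951, 2.462, 0.003]
ft_force: [2.0, 0.8, 0.4]
width: 0.0001
```

arm_command --deltas '[255, 0.015, -0.036, 0, 0, 0, 0, 255, 0.031, -0.073, 0, 0, 0, 0, 255, 0.046, -0.109, 0, 0, 0, 0, 255, 0.062, -0.145, 0, 0, 0, 0, 255, 0.077, -0.182, 0, 0, 0, 0, 255, 0.092, -0.218, 0, 0, 0, 0, 255, 0.108, -0.254, 0, 0, 0, 0, 255, 0.123, -0.29, 0, 0, 0, 0]'

```text
time: 3.6
ee_pos: [0.6088, -0.2201, 0.3291]
ee_rot: [1.949, 2.463, 0.004]
ft_force: [0.3, 0.0, 0.2]
width: -0.0001
```

arm_command --deltas '[255, 0, 0, -0.03, 0, 0, 0, 255, 0, 0, -0.06, 0, 0, 0, 255, 0, 0, -0.09, 0, 0, 0, 255, 0, 0, -0.12, 0, 0, 0, 255, 0, 0, -0.15, 0, 0, 0, 255, 0, 0, -0.175, 0, 0, 0, 255, 0, 0, -0.184, 0, 0, 0, 255, 0, 0, -0.184, 0, 0, 0]'

```text
time: 4.27
ee_pos: [0.6074, -0.2193, 0.1425]
ee_rot: [-1.947, -2.461, -0.001]
ft_force: [-0.8, -0.1, 0.1]
width: -0.0002
```

```bash
python3 - <<'E'
from h import *
f=grab_frame("side"); c=f["color"][150:330,220:480,::-1]
cv2.imwrite("pics/s1.png",cv2.resize(c,None,fx=3,fy=3,interpolation=cv2.INTER_CUBIC))
w=grab_frame("wrist"); save(w,"w1")
for n in("cover_lip",):
  for m in nets.mark_of(w,n)[:1]+nets.mark_of(f,n)[:1]: print(n,m)
s=r.read_state(); p=np.array(s["ee_pos"]); print(p,proj(f,p-[0,0,.017]))
E
```

```text
cover_lip {'xy': [318.7, 204.4], 'score': 0.8}
cover_lip {'xy': [344.4, 227.3], 'score': 0.91}
[ 0.61012121 -0.22075298  0.14744084] [352.54407109 233.88854996]
```

View pics/s1.png

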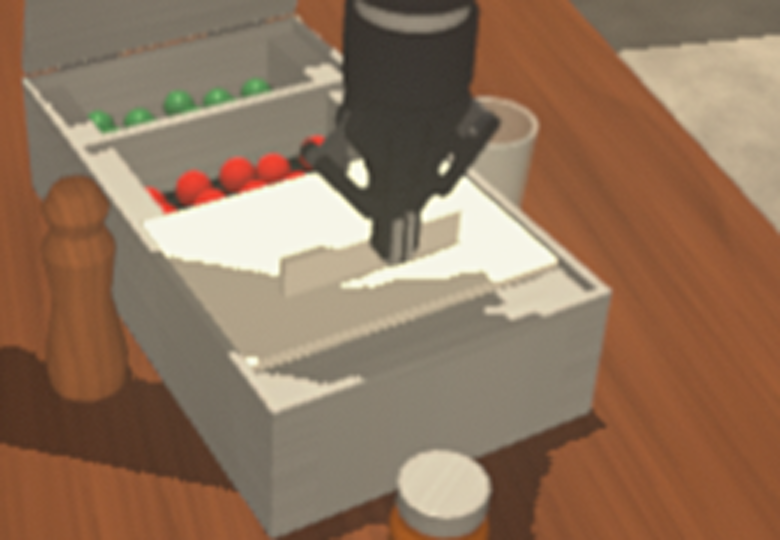

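The fingers are just in front of the lip, with the tips at about (395,255) in the crop and the lip's top edge running (285,262)-(460,215). I'll measure the lip from the wrist picture as a cross-check.

```bash
python3 - <<'E'
from h import *
np.set_printoptions(precision=4,suppress=True)
u=np.array([-.236,.972]); S=np.array([.573,-.072])
F={c:grab_frame(c) for c in("wrist","side","top")}
for c in F:
    m=nets.mark_of(F[c],"cover_lip")
    if m:
        p=at_z(F[c],m[0]["xy"],.126); print(c,m[0]["score"],p,"along",(p[:2]-S)@u)
s=r.read_state(); p=np.array(s["ee_pos"]); print("tcp",p,"along",(p[:2]-S)@u, s["ft_force"])
# station yaw from top outline of cutout
m=nets.cut_out(F["top"],"station")[0]["pixels"].astype(np.uint8)
save(F["wrist"],"w2")
E
```

```text
wrist 0.8 [ 0.6037 -0.1924  0.126 ] along -0.12426763251239599
side 0.68 [ 0.6031 -0.1873  0.126 ] along -0.11919255992518873
top 0.94 [ 0.6046 -0.1916  0.126 ] along -0.12368155680342878
tcp [ 0.6091 -0.2202  0.1458] along -0.15261335918931232 [0.4958 0.5812 0.3874]
```

View pics/w2.png

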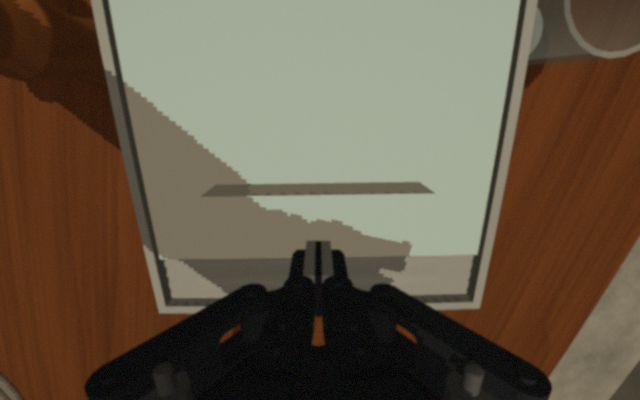

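arm_command --deltas '[255, 0, 0, -0.01, 0, 0, 0, 255, 0, 0, -0.019, 0, 0, 0, 255, 0, 0, -0.019, 0, 0, 0, 255, -0.0019, 0.0078, -0.019, 0, 0, 0, 255, -0.0038, 0.0156, -0.019, 0, 0, 0, 255, -0.0057, 0.0233, -0.019, 0, 0, 0, 255, -0.0076, 0.0311, -0.019, 0, 0, 0, 255, -0.0095, 0.0389, -0.019, 0, 0, 0]'

```text
time: 5.48
ee_pos: [0.5994, -0.1806, 0.1268]
ee_rot: [1.948, 2.462, 0.005]
ft_force: [0.6, -2.1, -1.8]
width: 0.0004
```

arm_command --deltas '[255, -0.0019, 0.0078, 0, 0, 0, 0, 255, -0.0038, 0.0156, 0, 0, 0, 0, 255, -0.0057, 0.0233, 0, 0, 0, 0, 255, -0.0076, 0.0311, 0, 0, 0, 0, 255, -0.0095, 0.0389, 0, 0, 0, 0, 255, -0.0114, 0.0467, 0, 0, 0, 0, 255, -0.0132, 0.0544, 0, 0, 0, 0, 255, -0.0151, 0.0622, 0, 0, 0, 0]'

```text
time: 6.15
ee_pos: [0.5841, -0.1179, 0.1269]
ee_rot: [1.948, 2.462, 0.004]
ft_force: [-0.3, -2.6, 0.3]
width: 0.0002
```

arm_command --deltas '[255, -0.0007, 0.0029, 0, 0, 0, 0, 255, -0.0014, 0.0058, 0, 0, 0, 0, 255, -0.0021, 0.0087, 0, 0, 0, 0, 255, -0.0028, 0.0117, 0, 0, 0, 0, 255, -0.0035, 0.0146, 0, 0, 0, 0, 255, -0.0042, 0.0175, 0, 0, 0, 0, 255, -0.0045, 0.0185, 0, 0, 0, 0, 255, -0.0047, 0.0194, 0, 0, 0, 0]'

```text
time: 6.82
ee_pos: [0.5807, -0.1027, 0.1278]
ee_rot: [1.947, 2.454, 0.001]
ft_force: [3.3, -10.3, -1.7]
width: 0.0
```

```bash
python3 - <<'E'
from h import *
np.set_printoptions(precision=4,suppress=True)
u=np.array([-.236,.972]); S=np.array([.573,-.072])
F={c:grab_frame(c) for c in("wrist","side","top")}
for c in F:
  for n,z in(("cover_lip",.126),("cover",.092),("end_stop",.1)):
    m=nets.mark_of(F[c],n)
    if m:
        p=at_z(F[c],m[0]["xy"],z); print(c,n,m[0]["score"],p,"along",(p[:2]-S)@u)
s=r.read_state(); p=np.array(s["ee_pos"]); print("tcp",p,"along",(p[:2]-S)@u, s["ft_force"])
a=cv2.resize(F["side"]["color"][120:270,220:440,::-1],(660,450)); cv2.imwrite("pics/s3.png",a)
save(F["wrist"],"w3")
E
```

```text
wrist cover_lip 0.64 [ 0.5798 -0.0885  0.126 ] along -0.01761835238885886
wrist cover 0.81 [ 0.5714 -0.0587  0.092 ] along 0.01333699545646917
wrist end_stop 0.73 [0.5523 0.0186 0.1   ] along 0.09293886790081722
side cover_lip 0.65 [ 0.5785 -0.0796  0.126 ] along -0.008691733387987201
side cover 0.6 [ 0.5707 -0.0743  0.092 ] along -0.0017210449460749921
side end_stop 0.86 [0.5491 0.0197 0.1   ] along 0.09473302439080364
top cover 0.85 [ 0.5716 -0.0535  0.092 ] along 0.018275163083970706
top end_stop 0.93 [0.5424 0.0202 0.1   ] along 0.09679041421167427
tcp [ 0.5807 -0.1027  0.1277] along -0.03166153389317718 [ 4.1395 -9.0067 -1.8226]
```

View pics/w3.png

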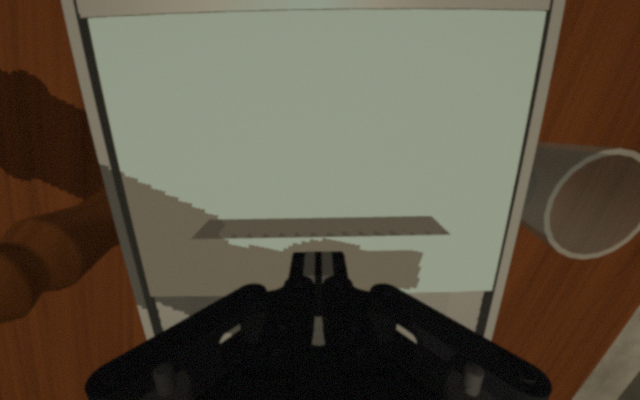

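The wrist view puts the cover's front edge against the end stop (row 12). The stop-to-origin distance is 79.6 mm against 80 expected, and the push force jumped to 10 N. I'll press a little harder to seat it, then back off and rise.

arm_command --deltas '[255, -0.0007, 0.003, 0, 0, 0, 0, 255, -0.0014, 0.006, 0, 0, 0, 0, 255, -0.0014, 0.006, 0, 0, 0, 0, 255, -0.0014, 0.006, 0, 0, 0, 0, 255, -0.0014, 0.006, 0, 0, 0, 0, 255, 0.001, -0.004, 0, 0, 0, 0, 255, 0.004, -0.015, 0, 0, 0, 0, 255, 0.004, -0.015, 0.03, 0, 0, 0]'

```text
time: 8.08
ee_pos: [0.5811, -0.1184, 0.1528]
ee_rot: [1.955, 2.459, -0.008]
ft_force: [-1.5, 0.1, -0.7]
width: 0.0002
```

```bash
python3 - <<'E'
from h import *
np.set_printoptions(precision=4,suppress=True)
u=np.array([-.236,.972]); S=np.array([.573,-.072])
f=grab_frame("wrist");save(f,"w4")
print([(n,at_z(f,nets.mark_of(f,n)[0]["xy"],z)[:2]@u-S@u) for n,z in(("cover_lip",.126),("cover",.092),("end_stop",.1))])
F={c:grab_frame(c) for c in("top","side")}
P={}
for n in("lid_hinge","lid_edge","end_stop"):
    P[n]=tri([(F[c],nets.mark_of(F[c],n)[0]["xy"]) for c in F]); d=P[n][:2]-S; print(n,P[n],d@u,d@[u[1],-u[0]])
    for c in F: print(c, at_z(F[c],nets.mark_of(F[c],n)[0]["xy"],{"lid_hinge":.106,"lid_edge":.229,"end_stop":.1}[n])[:2]@u-S@u)
E
```

```text
Traceback (most recent call last):
IndexError: list index out of range
```

arm_command --deltas '[255, 0, 0, 0.04, 0, 0, 0, 255, 0, 0, 0.08, 0, 0, 0, 255, 0, 0, 0.12, 0, 0, 0, 255, -0.002, 0.01, 0.158, 0, 0, 0, 255, -0.009, 0.037, 0.18, 0, 0, 0, 255, -0.018, 0.076, 0.18, 0, 0, 0, 255, -0.028, 0.115, 0.18, 0, 0, 0, 255, -0.037, 0.154, 0.18, 0, 0, 0]'

```text
time: 8.95
ee_pos: [0.5473, 0.0387, 0.3381]
ee_rot: [1.948, 2.455, 0.005]
ft_force: [0.8, 0.3, -0.6]
width: 0.0004
```

arm_command --deltas '[255, -0.009, 0.038, 0, 0, 0, 0, 255, -0.018, 0.076, 0, 0, 0, 0, 255, -0.027, 0.114, 0, 0, 0, 0, 255, -0.03, 0.125, 0, 0, 0, 0, 255, -0.03, 0.125, -0.03, 0, 0, 0, 255, -0.03, 0.125, -0.06, 0, 0, 0, 255, -0.03, 0.125, -0.07, 0, 0, 0, 255, -0.03, 0.125, -0.07, 0, 0, 0]'

```text
time: 9.62
ee_pos: [0.5151, 0.1634, 0.2645]
ee_rot: [1.949, 2.458, -0.005]
ft_force: [-0.8, -0.1, 0.3]
width: -0.0003
```

```bash
python3 - <<'E'
from h import *
np.set_printoptions(precision=4,suppress=True)
u=np.array([-.236,.972]); S=np.array([.573,-.072])
F={c:grab_frame(c) for c in("top","side","wrist")}
for n,z in(("lid_hinge",.106),("lid_edge",.229),("end_stop",.1),("cover",.092),("cover_lip",.126)):
    for c in F:
        m=nets.mark_of(F[c],n)
        if m: print(n,c,round(m[0]["score"],2), at_z(F[c],m[0]["xy"],z)[:2]@u-S@u)
s=r.read_state(); p=np.array(s["ee_pos"]); print("tcp",p,"along",(p[:2]-S)@u, s["ft_force"])
a=[cv2.resize(F["top"]["color"][100:320,160:470,::-1],(620,440))]
a=np.vstack([cv2.resize(F["side"]["color"][60:260,160:480,::-1],(480,300)),cv2.resize(F["top"]["color"][110:310,160:480,::-1],(480,300))])
cv2.imwrite("pics/s5.png",a)
E
```

```text
lid_hinge top 0.74 0.2194320420672989
lid_hinge side 0.74 0.2006045732714507
lid_hinge wrist 0.56 0.20092224889808502
lid_edge side 0.71 0.17714569443013842
lid_edge wrist 0.71 0.163705394866509
end_stop top 0.6 0.09963035596830916
end_stop side 0.85 0.09951352923267967
cover top 0.76 0.019617456423659307
cover side 0.64 0.0016821065085592668
cover_lip top 0.75 -0.012888131215717746
cover_lip side 0.6 -0.023433105084216782
tcp [0.5173 0.1637 0.268 ] along 0.24230411793625256 [0.0102 0.2549 0.8038]
```

View pics/s5.png

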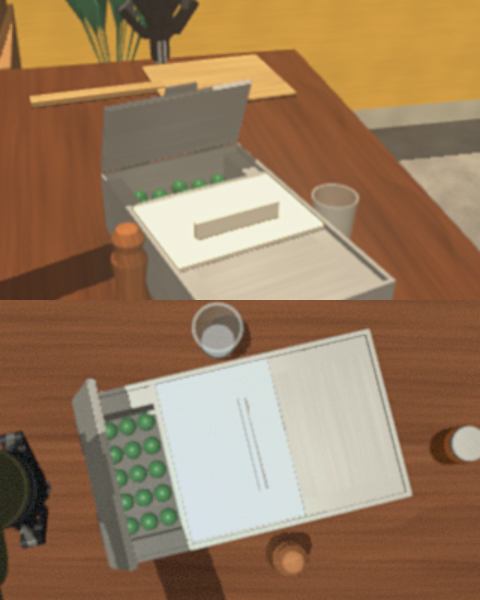

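The cover is home: the tomatoes are fully hidden and the edge sits at the stop. The fingers are behind the open lid, so next I lower them and approach the lid's outer face.

arm_command --deltas '[255, 0, 0, -0.02, 0, 0, 0, 255, 0, 0, -0.037, 0, 0, 0, 255, 0.0024, -0.0097, -0.037, 0, 0, 0, 255, 0.0048, -0.0194, -0.037, 0, 0, 0, 255, 0.0071, -0.0292, -0.037, 0, 0, 0, 255, 0.0095, -0.0389, -0.037, 0, 0, 0, 255, 0.0107, -0.0437, -0.037, 0, 0, 0, 255, 0.0118, -0.0486, -0.037, 0, 0, 0]'

```text
time: 11.18
ee_pos: [0.5298, 0.1139, 0.2319]
ee_rot: [1.949, 2.453, 0.007]
ft_force: [0.8, 0.5, 0.2]
width: -0.0003
```

arm_command --deltas '[255, 0.0019, -0.0078, -0.002, 0, 0, 0, 255, 0.0044, -0.018, -0.0065, 0, 0, 0, 255, 0.0068, -0.0282, -0.011, 0, 0, 0, 255, 0.0079, -0.0326, -0.0145, 0, 0, 0, 255, 0.009, -0.0369, -0.0175, 0, 0, 0, 255, 0.01, -0.0413, -0.0205, 0, 0, 0, 255, 0.0111, -0.0457, -0.024, 0, 0, 0, 255, 0.012, -0.0496, -0.028, 0, 0, 0]'

```text
time: 11.85
ee_pos: [0.5419, 0.0638, 0.2036]
ee_rot: [1.949, 2.453, 0.007]
ft_force: [-0.0, 1.0, 2.7]
width: 0.0004
```

```bash
python3 - <<'E'
from h import *
np.set_printoptions(precision=4,suppress=True)
f=grab_frame("side")
cv2.imwrite("pics/s6.png",cv2.resize(f["color"][60:240,180:400,::-1],(660,540)))
s=r.read_state(); p=np.array(s["ee_pos"]); print("tcp",p,"along",(p[:2]-[.573,-.072])@[-.236,.972], s["ft_force"])
E
```

```text
tcp [0.5416 0.0629 0.2027] along 0.1384905686493252 [ 0.0561 -0.846   0.4009]
```

View pics/s6.png

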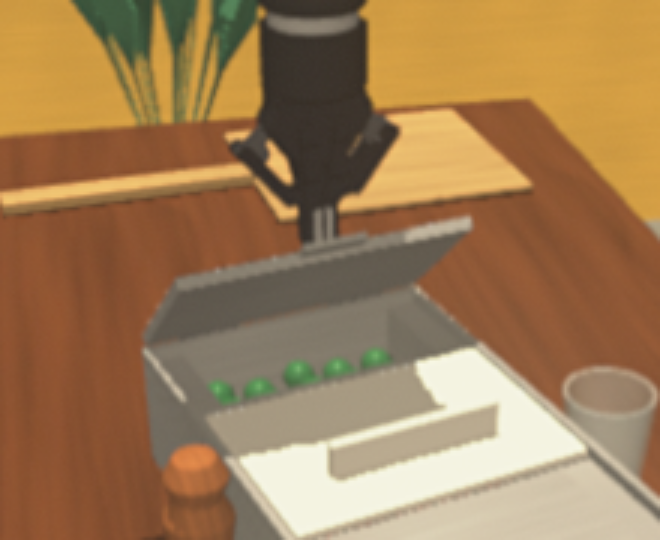

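The lid is swinging down under the fingertips, now about 0.73 rad open, with the tips just behind the tab at (325,235) in the crop. I'll continue the arc.

arm_command --deltas '[255, 0.0012, -0.0049, -0.005, 0, 0, 0, 255, 0.0022, -0.0092, -0.011, 0, 0, 0, 255, 0.0033, -0.0136, -0.017, 0, 0, 0, 255, 0.0044, -0.018, -0.024, 0, 0, 0, 255, 0.0052, -0.0214, -0.03, 0, 0, 0, 255, 0.0059, -0.0243, -0.037, 0, 0, 0, 255, 0.0065, -0.0267, -0.0435, 0, 0, 0, 255, 0.0071, -0.0292, -0.051, 0, 0, 0]'

```text
time: 12.57
ee_pos: [0.5486, 0.0331, 0.151]
ee_rot: [1.951, 2.452, 0.004]
ft_force: [0.1, 0.6, 1.1]
width: 0.0003
```

arm_command --deltas '[255, 0.0002, -0.001, -0.003, 0, 0, 0, 255, 0.0004, -0.002, -0.006, 0, 0, 0, 255, 0.0006, -0.002, -0.009, 0, 0, 0, 255, 0.0008, -0.003, -0.012, 0, 0, 0, 255, 0.0008, -0.003, -0.015, 0, 0, 0, 255, 0.0008, -0.003, -0.018, 0, 0, 0, 255, 0.0008, -0.003, -0.02, 0, 0, 0, 255, 0.0008, -0.003, -0.021, 0, 0, 0]'

```text
time: 13.23
ee_pos: [0.5495, 0.0298, 0.1301]
ee_rot: [1.951, 2.452, 0.004]
ft_force: [-2.9, -0.8, 8.3]
width: -0.0004
```

arm_command --deltas '[255, 0, 0, -0.001, 0, 0, 0, 255, 0, 0, -0.002, 0, 0, 0, 255, 0, 0, -0.003, 0, 0, 0, 255, 0, 0, -0.004, 0, 0, 0, 255, 0, 0, -0.005, 0, 0, 0, 255, 0, 0, -0.005, 0, 0, 0, 255, 0, 0, -0.005, 0, 0, 0, 255, 0, 0, -0.005, 0, 0, 0]'

```text
time: 13.9
ee_pos: [0.5497, 0.0298, 0.1298]
ee_rot: [1.953, 2.453, 0.007]
ft_force: [-14.2, -1.5, 32.0]
width: -0.0002
```

Hard stop: the tips are at z = 0.113, exactly the shut lid's top face, and the TCP no longer moves under 32 N. I'll lift straight up and check.

arm_command --deltas '[255, 0, 0, 0.005, 0, 0, 0, 255, 0, 0, 0.015, 0, 0, 0, 255, 0, 0, 0.04, 0, 0, 0, 255, 0, 0, 0.08, 0, 0, 0, 255, 0, 0, 0.12, 0, 0, 0, 255, -0.005, 0.03, 0.15, 0, 0, 0, 255, -0.015, 0.07, 0.15, 0, 0, 0, 255, -0.025, 0.11, 0.15, 0, 0, 0]'

```text
time: 14.57
ee_pos: [0.526, 0.1403, 0.283]
ee_rot: [1.956, 2.447, 0.015]
ft_force: [0.5, 0.5, -0.4]
width: -0.0001
```

arm_command --deltas '[255, -0.01, 0.038, 0, 0, 0, 0, 255, -0.02, 0.075, 0, 0, 0, 0, 255, -0.02, 0.08, 0, 0, 0, 0, 255, -0.02, 0.08, 0, 0, 0, 0, 255, -0.02, 0.08, 0, 0, 0, 0, 255, -0.02, 0.08, 0, 0, 0, 0, 255, -0.02, 0.08, 0, 0, 0, 0, 255, -0.02, 0.08, 0, 0, 0, 0]'

```text
time: 15.23
ee_pos: [0.5066, 0.2186, 0.283]
ee_rot: [1.959, 2.444, 0.015]
ft_force: [-0.1, -0.5, 0.6]
width: 0.0001
```

```bash
python3 - <<'E'
from h import *
np.set_printoptions(precision=4,suppress=True)
u=np.array([-.236,.972]); S=np.array([.573,-.072])
F={c:grab_frame(c) for c in("top","side")}
for n,z in(("lid_hinge",.106),("lid_edge",.113),("cover",.092),("cover_lip",.126),("tumbler",0),("mill",0),("shaker",0)):
    for c in F:
        m=nets.mark_of(F[c],n)
        if m: p=at_z(F[c],m[0]["xy"],z); print(n,c,round(m[0]["score"],2),p, p[:2]@u-S@u)
m=[nets.mark_of(F[c],"lid_edge") for c in F]
if all(m): print("edge tri",tri([(F[c],k[0]["xy"]) for c,k in zip(F,m)]))
s=r.read_state(); print(s["time"],s["ee_pos"],s["ft_force"])
a=np.vstack([cv2.resize(F["side"]["color"][60:260,160:480,::-1],(480,300)),cv2.resize(F["top"]["color"][110:310,160:480,::-1],(480,300))])
cv2.imwrite("pics/s7.png",a)
E
```

```text
lid_hinge top 0.72 [0.5267 0.1314 0.106 ] 0.20864455443745053
lid_hinge side 0.89 [0.5232 0.1242 0.106 ] 0.20246680466027905
lid_edge top 0.68 [0.5602 0.0038 0.113 ] 0.0767119036202403
lid_edge side 0.6 [0.5589 0.0095 0.113 ] 0.08253550411598312
cover top 0.7 [ 0.4333 -0.1356  0.092 ] -0.02882732657524939
cover side 0.7 [ 0.5703 -0.0688  0.092 ] 0.003776642579671835
cover_lip top 0.81 [ 0.578  -0.0819  0.126 ] -0.010802691917849938
cover_lip side 0.81 [ 0.5792 -0.0778  0.126 ] -0.007066253057159244
tumbler top 0.9 [ 0.7461 -0.0449  0.    ] -0.014515969702876885
tumbler side 0.89 [ 0.7366 -0.0494  0.    ] -0.016631626136316774
mill top 0.73 [ 0.4232 -0.1399  0.    ] -0.030688232090369222
mill side 0.9 [ 0.4217 -0.1446  0.    ] -0.03489894817531042
shaker top 0.68 [ 0.5863 -0.387   0.    ] -0.30933436452388563
shaker side 0.68 [ 0.5861 -0.3934 -0.    ] -0.3154864593865513
edge tri [0.5589 0.0039 0.1163]
16.1333 [0.506  0.2203 0.283 ] [ 0.6305 -0.0493  0.1624]
```

View pics/s7.png

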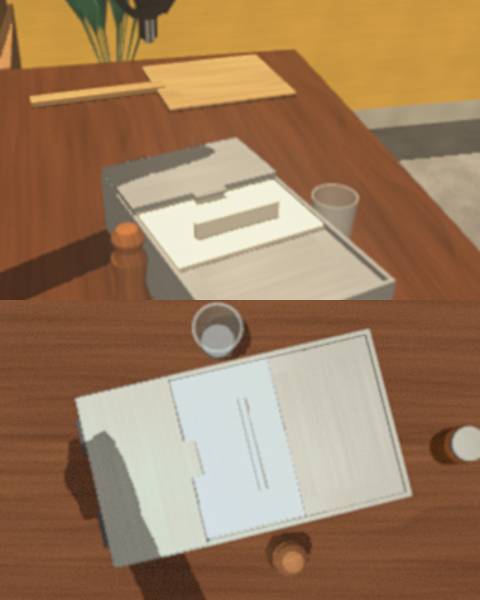

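The lid lies flat over the cover's front edge. The lip is at y = -9 mm against an expected -10, the bystanders haven't moved, and the arm is clear, so I'm handing the job in.

```bash
python3 -c "
from workcell import r
print(r.close_job())"
```

```text
the job is handed in; nothing more can be done
None
```

The station is closed up and the job is handed in at about 16 s of the 56 s allowed; the hand-in reports no verdict.

- **Cover:** I pushed it home by its lip with the shut fingertips. It slid at 2–3 N, and the force jumped to about 10 N at the end stop. I then pressed about 6 mm further to seat it, and that force was not read.
- **Lid:** I swung it down along its arc at roughly 1 rad/s, with forces up to about 3 N until it neared its stop. At the hard stop, already shut, it read 32 N (about 35 N in total), with the fingertips at z = 0.113 m, the height of the shut lid's top face.

**Last checks:**
- The lid's free edge measured z = 0.116 m and y = 77–83 mm, against 113 mm and 80 mm expected.
- The cover's lip measured y = -7 to -11 mm, against -10 mm at home.
- The glass, mill and shaker were within a few millimetres of where they started and upright in the pictures.
- The arm was clear of everything.

**Disagreements:** With the lid shut, the network's mark for the cover's origin was off. In the top view it landed on the mill, and in the side view it gave y = 4 mm. I relied instead on the lip marks, on the top-view mark taken before the lid was shut (y = 19.6 mm), and on the picture. An extra measurement right after the cover push failed because the network found no mark.

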